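Index the specimen arm over the inspection lamp

TASK

Bring the dish on the swing arm over the round inspection lamp: hook a fingertip in the pull ring, pull the spring index pin up and out, swing the arm one hole, and let the pin snap fully home there. Nothing needs gripping; when done, move clear, leaving the brass weight, the slide case and the timer where they stood.

Things in the scene. Friction and masses are not known exactly. Their poses are not given: they have to be found in the camera images.
- pivot (a point): top of the hub screw on the arm's vertical swing axis, 83 mm above the worktop. Fixed round base, flange 206 mm across, disc 190 mm with 45-degree bevelled rim, top at 45 mm. Five index holes 0.489 rad (28 deg) apart in the bevel; the arm starts in the middle one. Site x axis: along the arm's middle position, from pull ring to dish; y left of it. Lamp and block stand 128 mm out, 28 deg either side of x.
- swing_arm (a joint): angle of the swing arm, rad: 0 in the middle hole, positive anticlockwise from above; holes at -0.978, -0.489, 0, 0.489, 0.978. Stays where left (friction about 0.04 N m). Flat bar 24 mm wide, top at 66 mm (hub screw 83 mm), with the dish at one end and the pin and ring at the other, so the ring moves opposite to the dish.
- index_pin (a joint): travel of the spring pin, m: 0 home in a hole, 0.008 tip riding on the bevel between holes, 0.014 fully drawn (stop). Clear of its hole from 0.008 on. Slides along a line 45 deg up and outward from the pivot along the arm; spring 4 N at home, 7.5 N fully drawn. Let go between holes it rides on the bevel and snaps into the next hole that comes under it (within about 0.007 rad).
- ring_centre (a point): centre of the steel pull ring, 44 mm inside, 56 mm outside, 6 mm round bar, rigid with the pin. 152 mm from the swing axis and 75 mm above the worktop with the pin home; nearly level (outer edge 5 mm higher, inner 5 mm lower), open from above, only worktop beneath it. A fingertip put down through it pulls on its outer side.
- dish_centre (a point): centre of the top of the round clear dish, 60 mm across and 15 mm high, top 75 mm above the worktop, fixed in a ring holder at the arm's end 128 mm from the swing axis.
- inspection_lamp: round black lamp, 48 mm across its foot, 39 mm high, with a white disc on top, fixed on the worktop under the dish's place at one of the two holes next to the middle one. Origin at the centre of its underside.
- blank_block: square dark steel block 46 x 46 x 14 mm, fixed on the worktop under the dish's place at the other neighbouring hole. Origin at the centre of its underside.
- brass_weight: loose brass balance weight, 29 mm across, 42 mm high, origin at the centre of its underside; to be left alone.
- slide_case: loose flat closed case 63 x 86 x 34 mm, origin at the centre of its underside; to be left alone.
- lab_timer: loose white timer 60 x 62 x 18 mm lying flat, origin at the centre of its underside; to be left alone.
- microscope_b: the tall fixed microscope to the left of the index fixture; an obstacle, with its eyepieces and camera tube above it: bring the arm past it on the robot's side or above, not through it. It does not move; origin on the worktop under its stage; from there it reaches 95 mm toward the robot, 90 mm to the right, 155 mm to the left, 160 mm back and 520 mm up.
Mind the look-alikes: they are no part of the job. What is shaped like the inspection_lamp but blue or green is not meant.

How it is judged (in metres and radians):
On the way, in this order (a step that is already met when the one before it is completed fails the run):
1. the index pin is drawn out of its hole (value of joint index_pin above 0.0075 m), for 0.1 s.
2. the pin is home again with the dish over the lamp (value of joint index_pin below 0.002 m and horizontal distance between dish_centre and inspection_lamp below 0.008 m), for 0.3 s.
At the end, for the whole second after the job is handed in: The index pin is home (within 2 mm) in the hole that puts the dish over the inspection lamp (centres within 8 mm seen from above), the arm is at rest, and weight, case and timer are within 20 mm of where they stood (all of step 2 and velocity of joint swing_arm between -0.05 and 0.05 rad/s and distance of each of brass_weight, slide_case, lab_timer from where it was at the start of the episode below 0.02 m); the robot touches nothing.
It fails at once if the brass weight, slide case or timer is lifted, carried or pushed more than 20 mm (distance of any of brass_weight, slide_case, lab_timer from where it was at the start of the episode above 0.02 m).
It also fails if it takes over 48 s, if anything falls off the work surface, if the arm or the gripper's body presses on something with over 40 N, if the wrist force passes 120 N, or if a joint passes its speed limit or range.

ROBOT

A 6-joint arm with a two-finger parallel gripper is mounted at the origin on a cart in front of the work surface, level with it; the furniture and walls round the work are solid. World frame = base frame: x ahead of the robot, y to its left, z up, the work surface at z = 0. Lengths are in m, angles in degrees, forces in N, time in s.
With the tool pointing down it reaches from about 0.4 to 0.825 m from the base axis. Payload 7 kg.
Tool frame: the origin (TCP) lies between the finger pads; the fingertips stand 25 mm ahead of it and the grasp point (between the pads) lies 6 mm ahead of it; z points along the fingers, y is the line along which they close (so a half turn about z gives the same grasp; the last joint's range is limited). The gripper opens to 88 mm and grips with 3 to 60 N. Pads are 19 mm wide; open, the fingers measure 130 mm over their backs; the gripper's body (78 mm by 193 mm) begins 47 mm behind the grasp point.
Start: joints at [-51.331, 20.546, 0.682, 0, -70.136, -16.507], TCP at [0.255, -0.625, 0.217] pointing down, gripper open.
Joint ranges: [-176.03, 176.03], [-82.01, 121.73], [-58.28, 71.71], [-173.87, 95.51], [-174.79, -0.11], [-173.66, 173.66]. Speed limits (degrees/s): [136.94, 136.94, 172.46, 180, 180, 180].

INTERFACE

Orientations are given as [roll, pitch, yaw] about the fixed x, y, z axes, in that order (R = Rz(yaw) Ry(pitch) Rx(roll)).
In Python, from plant import r gives the robot as it stands.
- The arm moves only by the shell command python3 -m crank 'ROWS' [FORCE]. ROWS is JSON, a list of rows, each a list of 3 entries, a list of its own where there are three numbers: the turn, a rotation vector about the tool's x, y, z in degrees, then the shift along the tool's x, y, z in cm, then the closure, from -1 (fully open) to 1 (shut). In form: [[[wx, wy, wz], [dx, dy, dz], fingers], ...]. A call has 1 to 8 rows; each row shifts and turns the commanded pose from where the row before left it, along the tool's axes as they then stand; what a row does not reach is not made up. A row lasts 1/10 s, in which the tool goes at most 50 mm and 8.59 degrees, less where a joint would pass 70% of its speed; a pose out of reach is approached as far as the arm can. A call with a gripper value outside its range is refused whole. The fingers move at their own pace and stop on an object; FORCE is the grip in N (left out, the last holds). Time passes only in rows, so rows that do not move let the fingers close. It gives the time, the measured TCP pose, the force, the opening and the grip force at its end, in the units of the state.
- r.get_state(): the state, without advancing time (a new reading comes with each control period).
- r.capture(name): name is "scene" or "side" or "wrist"; returns a dict with "color" (420x560x3 uint8, red, green, blue), "range_z" (420x560 float32, m along the optical axis (not along the pixel's ray), 0 where there is no reading), "intrinsics" (3x3 intrinsics, pixels), "world_from_camera" (4x4, takes a point from camera to world coordinates); the wrist camera has in their place "hand_eye" (4x4, takes a point from camera to tool coordinates, whose origin is the TCP and whose axes are the flange's). Camera axes: x right, y down, z forward; pixel columns grow to the right and rows downward; lengths in m; the calibration is good to about 2 mm. A picture is of the moment at which its call begins: read the wrist's pose just before it.
- r.close_job(): hands the job in; it is judged then, once.
The state is a dict: "time_s": time; "joints": joint angles; "qd": joint speeds; "joint_torque": joint torques, N m; "tcp_pos": TCP position; "eef_rot": TCP orientation; "contact_force": force on the tool from outside, world axes, zero at the start; "moment": the same for the moment, N m; "gripper_width": finger opening in m; "gripper_force": force on a finger pad.
Only numpy, scipy, OpenCV 4.12 (cv2) and the standard library are available. Lean on these libraries where they do the work, as an engineer would, in place of code of your own. Each camera call takes 0.05 s, during which the arm holds its last target. There are 200 camera calls.

## Working session

There is one attempt and no reset: what is moved stays moved. The work goes in short steps, Python scripts to look and compute and a shell command to move; the robot and the scene stay as the last step left them, time stands still between calls to the robot, and variables do not carry over. Pictures are saved under pics/ and viewed, at most 10 in all, crops included, and the job is handed in when it is done.

```bash
mkdir -p pics
python3 - <<'E'
from plant import r
import cv2,numpy as np,pickle
s=r.get_state();print(s)
for n in("scene","side"):
    c=r.capture(n);pickle.dump(c,open(f"pics/{n}.pkl","wb"));cv2.imwrite(f"pics/{n}0.png",c["color"][:,:,::-1]);print(n,c["intrinsics"],c["world_from_camera"].round(3))
E
```

```text
{'time_s': 0.0, 'joints': array([-5.13294815e+01,  2.05914856e+01,  6.35879321e-01, -1.93920764e-02,
       -7.01369909e+01, -1.65060835e+01]), 'qd': array([ 0.05592531,  0.06415913, -0.05732356, -0.00469684, -0.01921312,
       -0.03490198]), 'joint_torque': array([ 6.00043259e-04, -5.82719064e+01,  2.93059140e+01,  6.99768886e+00,
        6.81325051e-03, -1.37835950e-04]), 'tcp_pos': array([ 0.25443285, -0.6246799 ,  0.21624042]), 'eef_rot': array([ 1.79906039e+02, -8.83217526e-03, -1.57842161e+02]), 'contact_force': array([-0.38746086,  0.4619036 , -0.15069429]), 'moment': array([-0.03902562, -0.03311773,  0.00500912]), 'gripper_force': 0.0, 'gripper_width': 0.08735062984825952}
scene [[421.7727228    0.         281.25401491]
 [  0.         421.7727228  213.94250142]
 [  0.           0.           1.        ]] [[ 0.881 -0.326  0.343  0.347]
 [-0.473 -0.631  0.614 -0.772]
 [ 0.016 -0.703 -0.711  0.688]
 [ 0.     0.     0.     1.   ]]
side [[441.96258342   0.         277.81001981]
 [  0.         441.96258342 212.43466531]
 [  0.           0.           1.        ]] [[-0.632 -0.33   0.701 -0.054]
 [-0.775  0.238 -0.586  0.307]
 [ 0.027 -0.914 -0.406  0.48 ]
 [ 0.     0.     0.     1.   ]]
```

View pics/scene0.png

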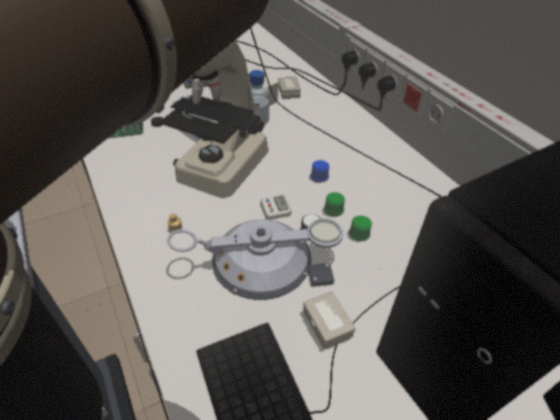

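View pics/side0.png

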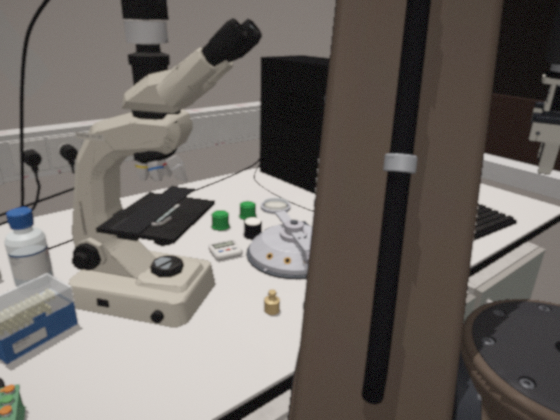

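```bash
cat > h.py <<'E'
import numpy as np,pickle,cv2
def pt(c,u,v,z):
    K=c["intrinsics"];T=c["world_from_camera"]
    d=T[:3,:3]@np.linalg.solve(K,[u,v,1.]);o=T[:3,3]
    return o+d*(z-o[2])/d[2]
def cloud(c):
    K=c["intrinsics"];T=c["world_from_camera"];h,w=c["range_z"].shape
    u,v=np.meshgrid(np.arange(w),np.arange(h));Z=c["range_z"]
    P=np.stack([(u-K[0,2])/K[0,0]*Z,(v-K[1,2])/K[1,1]*Z,Z],-1)
    return P@T[:3,:3].T+T[:3,3]
E
python3 - <<'E'
from h import *
c=pickle.load(open("pics/scene.pkl","rb"));P=cloud(c)
im=c["color"][190:310,140:370,::-1];cv2.imwrite("pics/crop.png",cv2.resize(im,None,fx=3.4,fy=3.4,interpolation=cv2.INTER_CUBIC))
for n,u,v,z in[("hub",261,233,.083),("dish",325,232,.075),("ring",182,240,.075),("ring2",180,267,.075),("ring2floor",180,267,0),("lamp",310,221,.039),("block",320,273,.014),("brass",174,221,.03),("timer",276,206,.018),("case",328,317,.034)]:
    print(n,pt(c,u,v,z).round(4),P[v,u].round(3))
E
```

```text
hub [ 0.5798 -0.2763  0.083 ] [ 0.579 -0.277  0.084]
dish [ 0.6958 -0.3252  0.075 ] [ 0.696 -0.325  0.075]
ring [ 0.4404 -0.2162  0.075 ] [ 0.452 -0.149  0.001]
ring2 [ 0.4161 -0.2766  0.075 ] [ 0.424 -0.217  0.002]
ring2floor [ 0.4245 -0.216   0.    ] [ 0.424 -0.217  0.002]
lamp [ 0.7048 -0.2574  0.039 ] [ 0.705 -0.257  0.039]
block [ 0.6627 -0.3691  0.014 ] [ 0.663 -0.369  0.014]
brass [ 0.4498 -0.1158  0.03  ] [ 0.45  -0.112  0.026]
timer [ 0.6719 -0.1645  0.018 ] [ 0.673 -0.162  0.015]
case [ 0.6151 -0.4691  0.034 ] [ 0.614 -0.47   0.036]
```

View pics/crop.png

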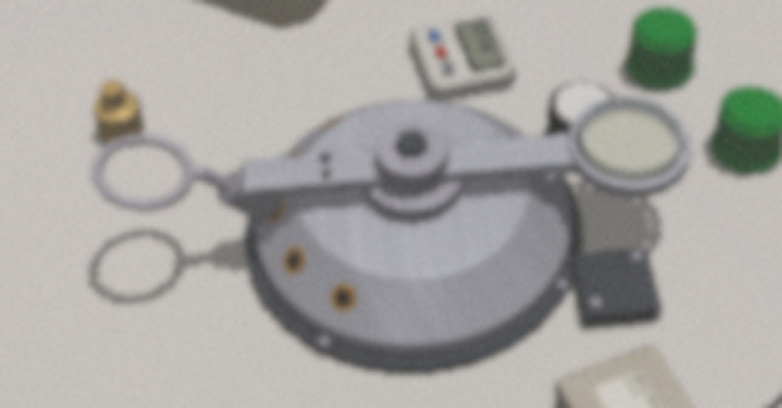

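The rendered image shows the arm with the pull ring at px (182,240). The "second ring" at (180,267) is its shadow. The hub is at (261,233) and the dish at (325,232). The white-topped black lamp is at (310,221), on the +0.489 side, and the dark block is at (320,272). So the ring has to swing towards −y.

My plan is to keep the gripper open, put one finger in the ring, and leave the other finger beyond it on the −y side.

```bash
python3 -m crank '[[[0,0,7.55],[0,0,0],-1],[[0,0,7.55],[0,0,0],-1],[[0,0,7.55],[0,0,0],-1],[[0,0,7.55],[0,0,0],-1],[[0,0,7.55],[0,0,0],-1],[[0,0,7.55],[0,0,0],-1]]' && python3 -m crank '[[[0,0,0],[-0.11,2,0],-1],[[0,0,0],[-0.11,4,0],-1],[[0,0,0],[-0.11,4,0],-1],[[0,0,0],[-0.11,4,0],-1],[[0,0,0],[-0.11,4,0],-1],[[0,0,0],[-0.11,4,0],-1],[[0,0,0],[-0.11,4,0],-1],[[0,0,0],[-0.11,4,0],-1]]' && python3 -m crank '[[[0,0,0],[-0.11,4,0],-1],[[0,0,0],[-0.11,4,0],-1],[[0,0,0],[0,0,0],-1],[[0,0,0],[0,0,0],-1]]'
python3 - <<'E'
from plant import r
import pickle,cv2
s=r.get_state();c=r.capture("wrist");pickle.dump((s,c),open("pics/w1.pkl","wb"));cv2.imwrite("pics/w1.png",c["color"][:,:,::-1]);print(c["intrinsics"],c["hand_eye"].round(3))
E
```

```text
time_s: 0.7
tcp_pos: [0.2545, -0.6248, 0.2166]
eef_rot: [180.0, -0.0, 156.5]
contact_force: [0.3, -0.5, -0.2]
gripper_width: 0.0875
gripper_force: 0.0
time_s: 1.5
tcp_pos: [0.3808, -0.3511, 0.217]
eef_rot: [180.0, -0.0, 156.9]
contact_force: [0.3, -0.6, 0.6]
gripper_width: 0.0873
gripper_force: 0.0
time_s: 1.9
tcp_pos: [0.4143, -0.2791, 0.2171]
eef_rot: [180.0, -0.0, 157.0]
contact_force: [1.0, -0.8, 0.2]
gripper_width: 0.0875
gripper_force: 0.0
[[290.87383976   0.         280.10247708]
 [  0.         290.87383976 213.52112062]
 [  0.           0.           1.        ]] [[ 0.001 -0.962 -0.272  0.074]
 [ 1.     0.001  0.    -0.   ]
 [ 0.    -0.272  0.962 -0.168]
 [ 0.     0.     0.     1.   ]]
```

View pics/w1.png

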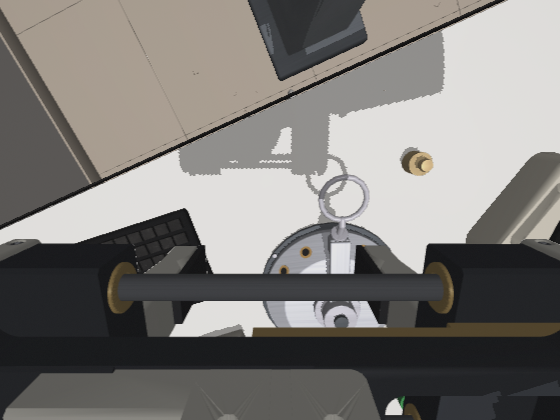

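The wrist view shows the pull ring at px (344,198), the hub at (341,320), and the right finger, which is finger A, ending near (370,280). The brass weight at (418,163) is clear of the motion.

```bash
cat >> h.py <<'E'
from scipy.spatial.transform import Rotation as Ro
def wcam(s,c):
    T=np.eye(4);T[:3,:3]=Ro.from_euler("xyz",s["eef_rot"],degrees=True).as_matrix();T[:3,3]=s["tcp_pos"]
    return dict(c,world_from_camera=T@c["hand_eye"]),T
E
python3 - <<'E'
from h import *
s,c=pickle.load(open("pics/w1.pkl","rb"));w,T=wcam(s,c);P=cloud(w)
m=(c["range_z"]>0)&(P[...,2]>.066)&(P[...,2]<.092)
m[:150]=0;m[222:]=0;m[:,:300]=0;m[:,390:]=0
v,u=np.nonzero(m);(a,b),ax,_=cv2.fitEllipse(cv2.convexHull(np.c_[u,v].astype(np.float32)));print("ring px",a,b,ax,pt(w,a,b,.075).round(4),len(u))
print("hub",pt(w,341,321,.083).round(4),"tcp",s["tcp_pos"].round(4))
Q=(P-T[:3,3])@T[:3,:3]
f=(c["range_z"]>0)&(np.abs(Q[...,1])<.08)&(Q[...,2]>-.02)&(Q[...,2]<.04)
q=Q[f]
for sg in(1,-1):
    k=q[q[:,1]*sg>0.03]
    for lo in np.arange(-.02,.03,.005):
        z=k[(k[:,2]>=lo)&(k[:,2]<lo+.005)]
        if len(z):print(sg,lo.round(3),len(z),z.min(0).round(3),z.max(0).round(3))
E
```

```text
ring px 343.77471923828125 197.79269409179688 (46.66484451293945, 51.96345901489258) [ 0.4376 -0.214   0.075 ] 766
hub [ 0.5773 -0.2689  0.083 ] tcp [ 0.4143 -0.2791  0.2171]
1 -0.02 168 [-0.005  0.043 -0.02 ] [ 0.012  0.059 -0.015]
1 -0.015 86 [-0.008  0.043 -0.015] [ 0.011  0.06  -0.01 ]
1 -0.01 9 [-0.008  0.044 -0.01 ] [ 0.01   0.044 -0.009]
-1 -0.02 161 [-0.005 -0.06  -0.02 ] [ 0.012 -0.044 -0.015]
-1 -0.015 90 [-0.007 -0.058 -0.015] [ 0.011 -0.044 -0.01 ]
-1 -0.01 4 [-0.008 -0.044 -0.01 ] [ 0.    -0.044 -0.009]
```

```bash
python3 -m crank '[[[0,0,0],[0.23,1.5,1],-1],[[0,0,0],[0,0,3],-1],[[0,0,0],[0,0,3],-1],[[0,0,0],[0,0,2],-1],[[0,0,0],[0,0,0.5],-1],[[0,0,0],[0,0,0],-1],[[0,0,0],[0,0,0],-1]]'
python3 - <<'E'
from plant import r
from h import *
s=r.get_state();c=r.capture("wrist");cv2.imwrite("pics/w2.png",c["color"][:,:,::-1])
w,T=wcam(s,c);P=cloud(w);Q=(P-T[:3,3])@T[:3,:3]
for t in (1,):
    m=(c["range_z"]>0)&(P[...,2]>.064)&(P[...,2]<.088)&(np.hypot(P[...,0]-.439,P[...,1]+.2155)<.034)
    k=P[m];print(m.sum(),"ring xy extents",k.min(0).round(4),k.max(0).round(4), "tcp",s["tcp_pos"].round(4))
c2=r.capture("scene");im=c2["color"][170:330,120:360,::-1];cv2.imwrite("pics/s2.png",cv2.resize(im,None,fx=3.3,fy=3.3))
E
```

```text
time_s: 2.65
tcp_pos: [0.4183, -0.2661, 0.1231]
eef_rot: [-180.0, 0.1, 156.8]
contact_force: [-1.2, -1.1, 0.0]
gripper_width: 0.0873
gripper_force: 0.0
1439 ring xy extents [ 0.4104 -0.2425  0.0672] [ 0.471  -0.1872  0.0848] tcp [ 0.4183 -0.2661  0.1231]
```

View pics/w2.png

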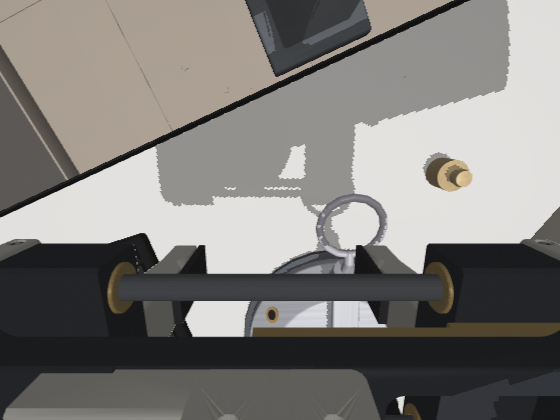

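View pics/s2.png

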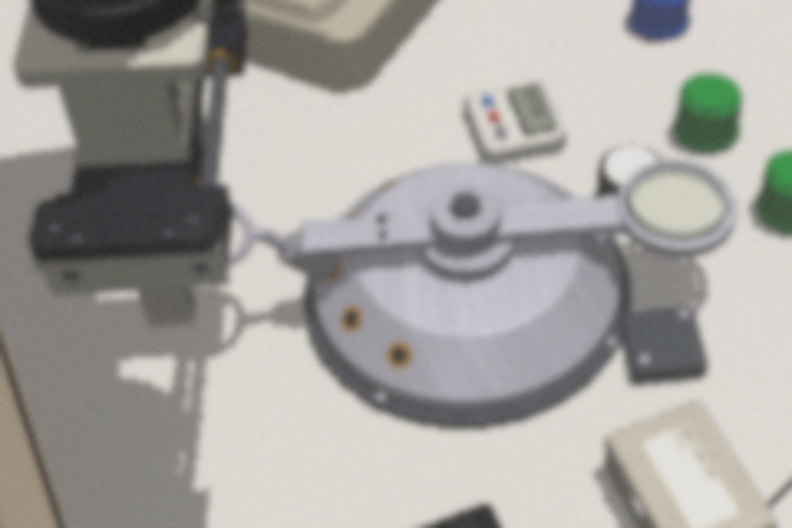

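The wrist view shows the whole ring at px (352,225). Its measured centre is (0.4385, −0.215), and finger A sits about 2 mm from it, so I'll lower it in.

```bash
python3 -m crank '[[[0,0,0],[0,0.2,0.5],-1],[[0,0,0],[0,0,1],-1],[[0,0,0],[0,0,1],-1],[[0,0,0],[0,0,1],-1],[[0,0,0],[0,0,1],-1],[[0,0,0],[0,0,0.4],-1],[[0,0,0],[0,0,0],-1],[[0,0,0],[0,0,0],-1]]'; python3 -m crank '[[[0,0,0],[0.3,0,0],-1],[[0,0,0],[0.3,0,0],-1],[[0,0,0],[0.3,0,0],-1],[[0,0,0],[0,0,0],-1],[[0,0,0],[0,0,0],-1]]'
```

```text
time_s: 3.55
tcp_pos: [0.4187, -0.2635, 0.0732]
eef_rot: [-180.0, -0.0, 156.9]
contact_force: [-0.3, -0.3, 0.8]
gripper_width: 0.0876
gripper_force: 0.0
time_s: 4.05
tcp_pos: [0.4104, -0.2599, 0.0734]
eef_rot: [180.0, 0.0, 156.9]
contact_force: [0.3, -0.3, 0.8]
gripper_width: 0.0877
gripper_force: 0.0
```

```bash
python3 -m crank '[[[0,0,0],[0.15,0,0],-1],[[0,0,0],[0,0,0],-1],[[0,0,0],[0,0,0],-1]]';python3 -m crank '[[[0,0,0],[0.15,0,0],-1],[[0,0,0],[0,0,0],-1],[[0,0,0],[0,0,0],-1]]';python3 -m crank '[[[0,0,0],[0.15,0,0],-1],[[0,0,0],[0,0,0],-1],[[0,0,0],[0,0,0],-1]]'
```

```text
time_s: 4.35
tcp_pos: [0.4089, -0.2593, 0.0731]
eef_rot: [-180.0, -0.0, 156.9]
contact_force: [0.2, -0.4, -0.2]
gripper_width: 0.0877
gripper_force: 0.0
time_s: 4.65
tcp_pos: [0.4075, -0.2587, 0.0731]
eef_rot: [-180.0, -0.0, 156.9]
contact_force: [-0.2, 0.2, -1.2]
gripper_width: 0.0878
gripper_force: 0.0
time_s: 4.95
tcp_pos: [0.4063, -0.2582, 0.0732]
eef_rot: [180.0, 0.0, 156.9]
contact_force: [0.4, 0.5, 0.1]
gripper_width: 0.0878
gripper_force: 0.2
```

```bash
for i in 1; do python3 -m crank '[[[0,0,0],[0.15,0,0],-1],[[0,0,0],[0,0,0],-1],[[0,0,0],[0,0,0],-1]]';python3 -m crank '[[[0,0,0],[0.15,0,0],-1],[[0,0,0],[0,0,0],-1],[[0,0,0],[0,0,0],-1]]'; python3 -m crank '[[[0,0,0],[0.15,0,0],-1],[[0,0,0],[0,0,0],-1],[[0,0,0],[0,0,0],-1]]'; done
```

```text
time_s: 5.25
tcp_pos: [0.405, -0.2576, 0.0733]
eef_rot: [180.0, 0.0, 156.9]
contact_force: [0.2, -0.4, 1.1]
gripper_width: 0.0877
gripper_force: 0.6
time_s: 5.55
tcp_pos: [0.4036, -0.257, 0.0733]
eef_rot: [180.0, 0.0, 156.9]
contact_force: [0.4, 0.0, 2.5]
gripper_width: 0.0874
gripper_force: 1.0
time_s: 5.85
tcp_pos: [0.4021, -0.2564, 0.0732]
eef_rot: [180.0, 0.0, 156.9]
contact_force: [0.6, -0.9, 2.0]
gripper_width: 0.0878
gripper_force: 1.1
```

```bash
cat > ring.py <<'E'
from plant import r
from h import *
s=r.get_state();c=r.capture("wrist")
w,T=wcam(s,c);P=cloud(w)
m=(c["range_z"]>0)&(P[...,2]>.06)&(P[...,2]<.1)
m[245:]=0;m[:100]=0
n,L,st,ce=cv2.connectedComponentsWithStats(m.astype(np.uint8))
for i in range(1,n):
    if st[i,4]>150:
        k=P[L==i];print(st[i],"min",k.min(0).round(4),"max",k.max(0).round(4))
print("tcp",s["tcp_pos"].round(4),"A",(T@[0,.053,0,1])[:3].round(4),s["contact_force"].round(1))
cv2.imwrite("pics/wl.png",c["color"][:,:,::-1])
E
python3 ring.py
```

```text
tcp [ 0.4021 -0.2564  0.0732] A [ 0.4229 -0.2077  0.0732] [ 0.6 -0.9  2. ]
```

View pics/wl.png

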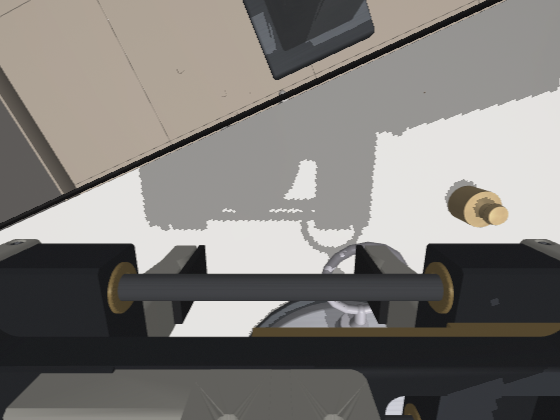

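Run:
```python
from plant import r
from h import *
s=r.get_state();c=r.capture("wrist");w,T=wcam(s,c);P=cloud(w);Q=(P-T[:3,3])@T[:3,:3]
for z in(.08,.09):
  for u,v in((365,244),(365,249)):
    p=pt(w,u,v,z);print(z,u,v,p.round(4),((p-T[:3,3])@T[:3,:3]).round(4))
for v in range(240,262,2):print(v,[ (P[v,u]*1000).round(0).tolist() for u in (345,365,390)],(Q[v,365]*1000).round(0))
```

```text
0.08 365 244 [ 0.4131 -0.2067  0.08  ] [ 0.0094  0.05   -0.0067]
0.08 365 249 [ 0.4162 -0.2078  0.08  ] [ 0.0062  0.0503 -0.0067]
0.09 365 244 [ 0.4082 -0.2081  0.09  ] [ 0.0134  0.0469 -0.0167]
0.09 365 249 [ 0.4111 -0.209   0.09  ] [ 0.0104  0.0471 -0.0167]
240 [[442.0, -211.0, 0.0], [448.0, -195.0, 1.0], [458.0, -175.0, -1.0]] [-18.  75.  73.]
242 [[443.0, -212.0, 1.0], [412.0, -206.0, 80.0], [459.0, -175.0, 1.0]] [10. 50. -6.]
244 [[445.0, -213.0, -0.0], [412.0, -207.0, 82.0], [461.0, -176.0, -0.0]] [10. 49. -9.]
246 [[447.0, -213.0, 0.0], [410.0, -208.0, 88.0], [463.0, -176.0, -0.0]] [ 12.  47. -15.]
248 [[411.0, -219.0, 80.0], [411.0, -209.0, 89.0], [421.0, -194.0, 82.0]] [ 10.  48. -15.]
250 [[411.0, -219.0, 82.0], [411.0, -209.0, 91.0], [414.0, -197.0, 95.0]] [ 10.  47. -18.]
252 [[413.0, -219.0, 81.0], [410.0, -210.0, 94.0], [414.0, -198.0, 97.0]] [ 11.  46. -21.]
254 [[414.0, -220.0, 82.0], [411.0, -211.0, 96.0], [414.0, -199.0, 100.0]] [ 10.  45. -23.]
256 [[414.0, -220.0, 83.0], [410.0, -211.0, 99.0], [414.0, -200.0, 101.0]] [ 10.  45. -26.]
258 [[415.0, -221.0, 84.0], [410.0, -212.0, 101.0], [413.0, -201.0, 106.0]] [ 10.  44. -28.]
260 [[460.0, -218.0, 0.0], [411.0, -212.0, 102.0], [413.0, -201.0, 106.0]] [  9.  44. -28.]
```

```bash
python3 -m crank '[[[0,0,0],[0.15,0,0],-1],[[0,0,0],[0.15,0,0],-1],[[0,0,0],[0,0,0],-1],[[0,0,0],[0,0,0],-1]]';python3 -m crank '[[[0,0,0],[0.15,0,0],-1],[[0,0,0],[0.15,0,0],-1],[[0,0,0],[0,0,0],-1],[[0,0,0],[0,0,0],-1]]'
cat > look.py <<'E'
from plant import r
from h import *
s=r.get_state();c=r.capture("wrist");w,T=wcam(s,c);P=cloud(w);Q=(P-T[:3,3])@T[:3,:3]
m=(P[...,2]>.06)&(P[...,2]<.1)&(c["range_z"]>0);m[:225]=0;m[262:]=0;m[:,:300]=0;m[:,420:]=0
v,u=np.nonzero(m);i=np.argsort(v)[:5]
for a in range(330,415,10):
    k=np.nonzero(m[:,a])[0]
    if len(k):print(a,k[0],(P[k[0]+1,a]*1e3).round(0),(Q[k[0]+1,a]*1e3).round(0))
E
python3 look.py
```

```text
time_s: 6.35
tcp_pos: [0.3993, -0.2552, 0.0732]
eef_rot: [180.0, 0.0, 156.9]
contact_force: [0.6, 0.5, 1.7]
gripper_width: 0.0879
gripper_force: 1.5
time_s: 6.75
tcp_pos: [0.3964, -0.254, 0.0732]
eef_rot: [180.0, -0.0, 156.9]
contact_force: [1.2, -0.4, 3.7]
gripper_width: 0.0875
gripper_force: 1.6
340 260 [ 412. -222.   80.] [-2. 36. -6.]
350 255 [ 410. -215.   81.] [ 2. 41. -8.]
360 245 [ 405. -208.   85.] [ 10.  46. -12.]
370 246 [ 405. -204.   90.] [ 12.  50. -17.]
380 246 [ 408. -198.   89.] [ 11.  56. -16.]
390 250 [ 409. -195.   95.] [ 11.  59. -22.]
```

```bash
cat > comp.py <<'E'
import sys
from plant import r
from h import *
a=r.capture("wrist")["color"][215:345,290:430];b=r.capture("scene")["color"][200:330,130:270];d=r.capture("side")["color"][190:340,200:340];e=r.capture("scene")["color"][180:310,230:370]
f=lambda x:cv2.resize(x[:,:,::-1],(400,300),interpolation=cv2.INTER_CUBIC)
cv2.imwrite(sys.argv[1],np.vstack([np.hstack([f(a),f(b)]),np.hstack([f(d),f(e)])]))
E
python3 comp.py pics/c1.png
```

```text
(no output)
```

View pics/c1.png

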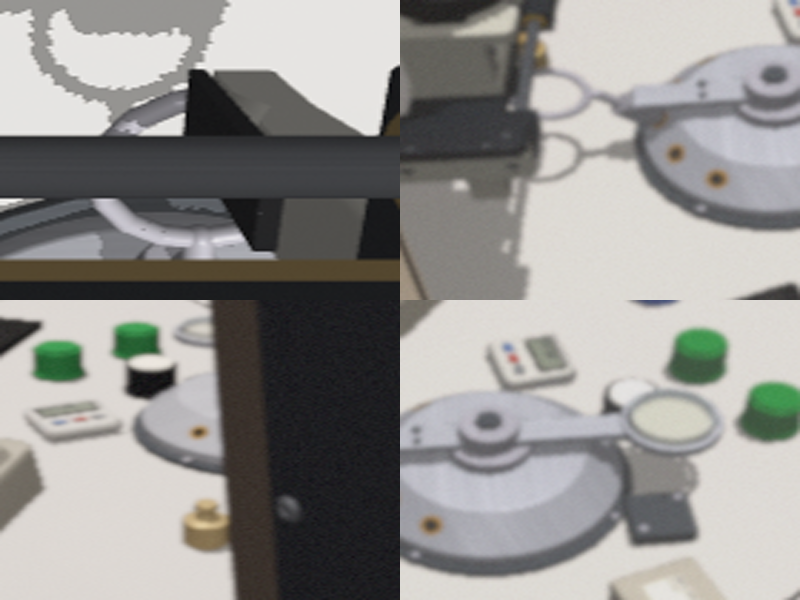

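In the composite, ring and arm haven't moved, and the finger's visible end stops about 10 mm short of the TCP. So wide-open fingertips stand back and were only brushing the top of the ring. I'll lift, half-close the fingers so the tips come forward, and measure them.

```bash
python3 -m crank '[[[0,0,0],[0,0,-1.5],-1],[[0,0,0],[0,0,-3],0],[[0,0,0],[-1,0,-2],0],[[0,0,0],[-1.4,0,0],0],[[0,0,0],[0,0,0],0],[[0,0,0],[0,0,0],0],[[0,0,0],[0,0,0],0],[[0,0,0],[0,0,0],0]]'
cat > fing.py <<'E'
from plant import r
from h import *
s=r.get_state();c=r.capture("wrist");w,T=wcam(s,c);P=cloud(w);Q=(P-T[:3,3])@T[:3,:3]
f=(c["range_z"]>0)&(np.abs(Q[...,1])<.08)&(Q[...,2]>-.03)&(Q[...,2]<.04)&(np.abs(Q[...,0])<.03)
q=Q[f];k=q[q[:,1]>0.0]
for lo in np.arange(-.03,.03,.005):
        z=k[(k[:,2]>=lo)&(k[:,2]<lo+.005)]
        if len(z):print(lo.round(3),len(z),z.min(0).round(3),z.max(0).round(3))
print(s["tcp_pos"],s["gripper_width"])
m=(c["range_z"]>0)&(P[...,2]>.064)&(P[...,2]<.088)&(np.hypot(P[...,0]-.439,P[...,1]+.2155)<.034)
print("ring",P[m].min(0).round(4),P[m].max(0).round(4))
cv2.imwrite("pics/wf.png",c["color"][:,:,::-1])
E
python3 fing.py
```

```text
time_s: 7.8
tcp_pos: [0.4177, -0.2632, 0.1374]
eef_rot: [-180.0, -0.1, 156.9]
contact_force: [-0.1, 0.9, -0.0]
gripper_width: 0.0448
gripper_force: 0.0
-0.03 170 [ 0.001  0.022 -0.03 ] [ 0.012  0.038 -0.025]
-0.025 131 [-0.002  0.022 -0.025] [ 0.012  0.038 -0.02 ]
-0.02 138 [-0.004  0.022 -0.02 ] [ 0.012  0.038 -0.015]
-0.015 54 [-0.007  0.022 -0.015] [ 0.011  0.037 -0.01 ]
-0.01 5 [-0.008  0.022 -0.01 ] [ 0.01   0.023 -0.009]
[ 0.41766765 -0.26322184  0.13737648] 0.044772000292384685
ring [ 0.4104 -0.2424  0.0693] [ 0.4658 -0.187   0.0849]
```

View pics/wf.png

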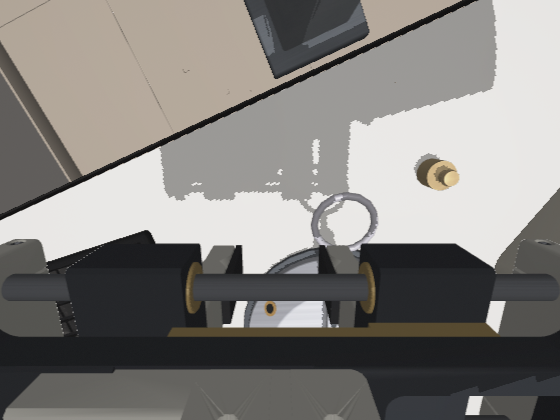

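Run:
```python
from plant import r
from h import *
s=r.get_state();c=r.capture("wrist");w,T=wcam(s,c);P=cloud(w);Q=(P-T[:3,3])@T[:3,:3]*1 
for u,v in((335,248),(335,260),(325,310),(350,310),(430,250),(430,285),(280,288),(280,333),(280,350),(100,320),(450,380)):print(u,v,(Q[v,u]*1e3).round(0),c["range_z"][v,u].round(3))
print(c["hand_eye"])
```

```text
335 248 [ 12.  30. -20.] 0.16
335 260 [ 10.  28. -31.] 0.149
325 310 [-102.   46.   92.] 0.298
350 310 [  9.  26. -73.] 0.109
430 250 [ 39.  45. -87.] 0.087
430 285 [  35.   39. -100.] 0.076
280 288 [ 30.  -0. -93.] 0.084
280 333 [  24.   -0. -105.] 0.074
280 350 [  26.   -0. -112.] 0.066
100 320 [ 24. -50. -99.] 0.08
450 380 [  23.   35. -118.] 0.061
[[ 6.39282079e-04 -9.62409495e-01 -2.71601833e-01  7.36631290e-02]
 [ 9.99999792e-01  6.38367279e-04  9.17196160e-05 -4.07761895e-04]
 [ 8.51098939e-05 -2.71601835e-01  9.62409703e-01 -1.67958534e-01]
 [ 0.00000000e+00  0.00000000e+00  0.00000000e+00  1.00000000e+00]]
```

The measured fingertips end at tool z ≈ −9 mm, and the body starts at about −75 to −87 mm. The whole hand therefore sits about 34 mm back from the stated TCP, so I'll use the measured offset. At half opening, finger A spans y 22–38 mm.

```bash
python3 -m crank '[[[0,0,0],[-0.1,2.25,0],0],[[0,0,0],[0,0,2],0],[[0,0,0],[0,0,1.5],0],[[0,0,0],[0,0,1],0],[[0,0,0],[0,0,1],0],[[0,0,0],[0,0,0],0],[[0,0,0],[0,0,0],0]]';  python3 -m crank '[[[0,0,0],[0,0,1],0],[[0,0,0],[0,0,1],0],[[0,0,0],[0,0,1],0],[[0,0,0],[0,0,0.6],0],[[0,0,0],[0,0,0],0],[[0,0,0],[0,0,0],0]]'; python3 -m crank '[[[0,0,0],[0.4,0,0],0],[[0,0,0],[0.4,0,0],0],[[0,0,0],[0.3,0,0],0],[[0,0,0],[0,0,0],0],[[0,0,0],[0,0,0],0]]'; python3 -m crank '[[[0,0,0],[0.2,0,0],0],[[0,0,0],[0,0,0],0],[[0,0,0],[0,0,0],0]]'; python3 look.py
```

```text
time_s: 8.6
tcp_pos: [0.4285, -0.2433, 0.0833]
eef_rot: [-180.0, -0.0, 156.9]
contact_force: [0.3, 0.0, 0.3]
gripper_width: 0.0438
gripper_force: 0.0
time_s: 9.2
tcp_pos: [0.4283, -0.2432, 0.047]
eef_rot: [-180.0, -0.0, 156.9]
contact_force: [0.5, 0.6, -0.1]
gripper_width: 0.0438
gripper_force: 0.0
time_s: 9.7
tcp_pos: [0.4183, -0.2388, 0.0474]
eef_rot: [180.0, 0.0, 156.9]
contact_force: [-0.5, -1.1, -0.4]
gripper_width: 0.0439
gripper_force: 0.2
time_s: 10.0
tcp_pos: [0.4178, -0.2383, 0.0476]
eef_rot: [180.0, 0.1, 156.9]
contact_force: [4.2, -2.4, -0.3]
gripper_width: 0.0436
gripper_force: 2.5
330 246 [ 418. -209.   65.] [ 12.  27. -17.]
340 246 [ 412. -204.   81.] [ 19.  29. -34.]
350 248 [ 415. -200.   82.] [ 18.  34. -34.]
```

Contact at 4.8 N. Now I'll draw along the 45° line.

```bash
python3 -m crank '[[[0,0,0],[0.2,0,-0.2],0],[[0,0,0],[0.2,0,-0.2],0],[[0,0,0],[0.2,0,-0.2],0],[[0,0,0],[0,0,0],0],[[0,0,0],[0,0,0],0]]'; python3 -m crank '[[[0,0,0],[0.2,0,-0.2],0],[[0,0,0],[0.1,0,-0.1],0],[[0,0,0],[0,0,0],0],[[0,0,0],[0,0,0],0]]'; python3 look.py
```

```text
time_s: 10.55
tcp_pos: [0.4125, -0.236, 0.0536]
eef_rot: [180.0, 0.2, 156.9]
contact_force: [5.0, -3.2, -2.8]
gripper_width: 0.0439
gripper_force: 3.0
time_s: 10.95
tcp_pos: [0.4099, -0.2348, 0.0565]
eef_rot: [180.0, 0.2, 156.9]
contact_force: [6.7, -3.7, -4.4]
gripper_width: 0.0437
gripper_force: 3.2
330 246 [ 410. -205.   73.] [ 11.  28. -16.]
340 246 [ 404. -201.   91.] [ 19.  29. -35.]
350 248 [ 407. -196.   91.] [ 18.  34. -34.]
```

The pin is drawn about 12 mm: the ring rose 10 mm and the force is about 8.5 N along the axis. Next I swing about the hub at (0.578, −0.2745).

```bash
python3 -m crank '[[[0,0,-1],[-0.05,-0.3,0],0],[[0,0,-2],[-0.11,-0.6,0],0],[[0,0,-2],[-0.11,-0.6,0],0],[[0,0,-2],[-0.11,-0.6,0],0],[[0,0,-1],[-0.05,-0.3,0],0],[[0,0,0],[0,0,0],0],[[0,0,0],[0,0,0],0]]'
cat > pos.py <<'E'
from plant import r
from h import *
s=r.get_state();H=np.array([.578,-.2745]);d=s["tcp_pos"][:2]-H
y=np.radians(s["eef_rot"][2]);tx=np.array([np.cos(y),np.sin(y)]);ty=np.array([np.sin(y),-np.cos(y)])
print("pivot rel, tool axes mm: x",(d@tx*1e3).round(1),"y",(d@ty*1e3).round(1),"yaw",s["eef_rot"][2].round(2),"Fx,Fy tool",(s["contact_force"][:2]@np.c_[tx,ty]).round(1),s["contact_force"].round(1))
c=r.capture("scene");w=c;P=cloud(c)
hsv=cv2.cvtColor(c["color"],cv2.COLOR_RGB2HSV)
m=(P[...,2]>.066)&(P[...,2]<.085)&(np.hypot(P[...,0]-.5798,P[...,1]+.2763)>.1)&(np.hypot(P[...,0]-.5798,P[...,1]+.2763)<.17)&(P[...,0]>.6)
k=P[m][:,:2];(a,b),rad=cv2.minEnclosingCircle((k*1000).astype(np.float32));print("dish",a,b,rad,"arm angle deg",np.degrees(np.arctan2(b/1e3+.2763,a/1e3-.5798)),len(k))
E
python3 pos.py
```

```text
time_s: 11.7
tcp_pos: [0.4064, -0.2591, 0.0567]
eef_rot: [180.0, 0.2, 164.9]
contact_force: [7.0, -2.9, -3.5]
gripper_width: 0.0436
gripper_force: 3.7
pivot rel, tool axes mm: x 169.7 y -29.9 yaw 164.86 Fx,Fy tool [-7.5 -1. ] [ 7.  -2.9 -3.5]
dish 706.4078369140625 -301.47149658203125 36.61573028564453 arm angle deg -11.244615850981774 709
```

```bash
python3 -m crank '[[[0,0,-2],[-0.11,-0.6,0],0],[[0,0,-2],[-0.11,-0.6,0],0],[[0,0,-2],[-0.11,-0.6,0],0],[[0,0,-2],[-0.11,-0.6,0],0],[[0,0,-2],[-0.11,-0.6,0],0],[[0,0,-2],[-0.11,-0.6,0],0],[[0,0,-2],[-0.11,-0.6,0],0],[[0,0,-1],[-0.05,-0.3,0],0]]' ; python3 -m crank '[[[0,0,0],[0,0,0],0],[[0,0,0],[0,0,0],0]]'; python3 pos.py; python3 comp.py pics/c2.png
```

```text
time_s: 12.55
tcp_pos: [0.409, -0.3051, 0.057]
eef_rot: [-179.9, 0.3, 179.9]
contact_force: [9.3, -0.4, -1.3]
gripper_width: 0.0437
gripper_force: 4.7
time_s: 12.75
tcp_pos: [0.409, -0.3049, 0.0571]
eef_rot: [-179.9, 0.3, 179.9]
contact_force: [10.0, -0.9, -2.1]
gripper_width: 0.0437
gripper_force: 4.6
pivot rel, tool axes mm: x 169.0 y -30.7 yaw 179.87 Fx,Fy tool [-10.   -0.8] [10.  -0.9 -2.1]
dish 709.58251953125 -268.5438537597656 37.013824462890625 arm angle deg 3.4200793363168276 664
```

View pics/c2.png

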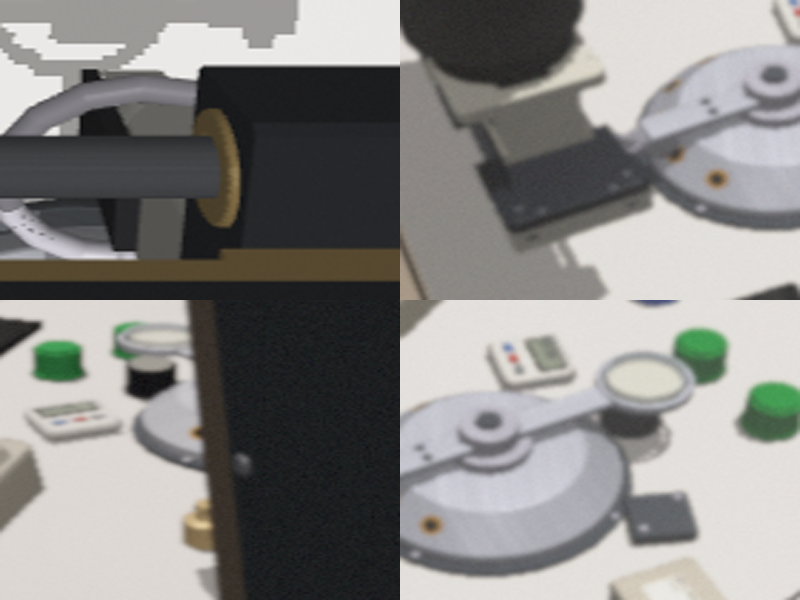

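Dish is now nearly over the lamp (bottom-right) with the arm about 23° round. I'll relax the pull so the pin rides the bevel, then push the ring sideways slowly until it snaps in.

```bash
python3 -m crank '[[[0,0,0],[-0.3,0,0.3],0],[[0,0,0],[-0.4,0,0.3],0],[[0,0,0],[-0.4,0,0.2],0],[[0,0,0],[-0.4,0,0],0],[[0,0,0],[0,0,0],0],[[0,0,0],[0,0,0],0]]' ; python3 -m crank '[[[0,0,0],[0,-0.3,0],0],[[0,0,0],[0,-0.3,0],0],[[0,0,0],[0,0,0],0],[[0,0,0],[0,0,0],0]]'; python3 pos.py;python3 -m crank '[[[0,0,0],[0,-0.2,0],0],[[0,0,0],[0,0,0],0],[[0,0,0],[0,0,0],0]]';python3 -m crank '[[[0,0,0],[0,-0.2,0],0],[[0,0,0],[0,0,0],0],[[0,0,0],[0,0,0],0]]'; python3 pos.py
```

```text
time_s: 13.6
tcp_pos: [0.4198, -0.304, 0.048]
eef_rot: [180.0, -0.1, 179.9]
contact_force: [-0.3, -0.6, 0.2]
gripper_width: 0.0436
gripper_force: 0.0
time_s: 14.0
tcp_pos: [0.4202, -0.3103, 0.0482]
eef_rot: [180.0, 0.0, 179.8]
contact_force: [-0.4, 0.3, 0.4]
gripper_width: 0.0438
gripper_force: 0.0
pivot rel, tool axes mm: x 157.7 y -36.3 yaw 179.84 Fx,Fy tool [0.4 0.3] [-0.4  0.3  0.4]
dish 710.0053100585938 -268.03424072265625 36.83375549316406 arm angle deg 3.632405290172896 672
time_s: 14.35
tcp_pos: [0.4203, -0.3122, 0.0481]
eef_rot: [180.0, -0.0, 179.9]
contact_force: [-0.6, -0.4, -0.2]
gripper_width: 0.0438
gripper_force: 0.0
time_s: 14.65
tcp_pos: [0.4203, -0.3142, 0.0481]
eef_rot: [180.0, -0.0, 179.9]
contact_force: [0.1, 0.4, 0.6]
gripper_width: 0.0441
gripper_force: 0.1
pivot rel, tool axes mm: x 157.6 y -40.1 yaw 179.86 Fx,Fy tool [-0.1  0.4] [0.1 0.4 0.6]
dish 710.443603515625 -267.787841796875 36.92390060424805 arm angle deg 3.7278697774931624 665
```

```bash
python3 -m crank '[[[0,0,0],[0,-0.15,0],0],[[0,0,0],[0,-0.15,0],0],[[0,0,0],[0,-0.15,0],0],[[0,0,0],[0,-0.15,0],0],[[0,0,0],[0,0,0],0]]'; python3 pos.py;python3 -m crank '[[[0,0,0],[0,-0.15,0],0],[[0,0,0],[0,-0.15,0],0],[[0,0,0],[0,0,0],0]]'; python3 pos.py
```

```text
time_s: 15.2
tcp_pos: [0.4205, -0.3205, 0.0482]
eef_rot: [-180.0, 0.0, 179.9]
contact_force: [0.6, 0.2, 0.0]
gripper_width: 0.0437
gripper_force: 0.1
pivot rel, tool axes mm: x 157.4 y -46.4 yaw 179.86 Fx,Fy tool [-0.6  0.3] [0.6 0.2 0. ]
dish 709.17041015625 -263.2909240722656 36.47959899902344 arm angle deg 5.742178462377896 666
time_s: 15.55
tcp_pos: [0.4207, -0.3235, 0.0483]
eef_rot: [-180.0, 0.0, 179.9]
contact_force: [1.8, 0.6, 0.7]
gripper_width: 0.0436
gripper_force: 0.8
pivot rel, tool axes mm: x 157.1 y -49.4 yaw 179.86 Fx,Fy tool [-1.8  0.6] [1.8 0.6 0.7]
dish 709.1057739257812 -256.46771240234375 37.526058197021484 arm angle deg 8.719795721634739 657
```

```bash
python3 -m crank '[[[0,0,0],[0,-0.1,0],0],[[0,0,0],[0,-0.1,0],0],[[0,0,0],[0,0,0],0]]'; python3 pos.py;python3 -m crank '[[[0,0,0],[0,-0.1,0],0],[[0,0,0],[0,-0.1,0],0],[[0,0,0],[0,0,0],0]]'; python3 pos.py
```

```text
time_s: 15.9
tcp_pos: [0.4207, -0.3252, 0.0483]
eef_rot: [-180.0, 0.0, 179.9]
contact_force: [3.6, 2.2, -0.2]
gripper_width: 0.0436
gripper_force: 1.9
pivot rel, tool axes mm: x 157.1 y -51.1 yaw 179.86 Fx,Fy tool [-3.6  2.2] [ 3.6  2.2 -0.2]
dish 708.9412231445312 -254.96417236328125 36.4792594909668 arm angle deg 9.381273335107032 653
time_s: 16.25
tcp_pos: [0.4208, -0.3266, 0.0482]
eef_rot: [180.0, 0.0, 179.8]
contact_force: [4.8, 6.9, 1.0]
gripper_width: 0.0441
gripper_force: 3.9
pivot rel, tool axes mm: x 157.1 y -52.5 yaw 179.85 Fx,Fy tool [-4.8  6.9] [4.8 6.9 1. ]
dish 708.414794921875 -254.06590270996094 37.080204010009766 arm angle deg 9.807987216527888 657
```

The sideways force is building and the arm has stopped, so the pin looks seated. I'll back the finger off to the ring centre, lift straight out, and verify.

```bash
python3 -m crank '[[[0,0,0],[0,0.3,0],0],[[0,0,0],[-0.1,0.4,0],0],[[0,0,0],[-0.2,0.3,0],0],[[0,0,0],[0,0,0],0],[[0,0,0],[0,0,0],0]]'; python3 pos.py
python3 - <<'E'
from plant import r
from h import *
s=r.get_state();c=r.capture("wrist");w,T=wcam(s,c);P=cloud(w);H=np.array([.578,-.2745])
m=(P[...,2]>.066)&(P[...,2]<.098)&(c["range_z"]>0)
d=np.hypot(P[...,0]-H[0],P[...,1]-H[1]);m&=(d>.11)&(d<.2)
k=P[m];print(len(k),"r max",np.percentile(d[m],[50,98,99.5]).round(4),"zmax",np.percentile(k[:,2],[2,50,98]).round(4))
c=r.capture("scene");P=cloud(c);H=np.array([.5798,-.2763]);q=P[...,:2]-H;rr=np.hypot(*q.transpose(2,0,1))
c0=pickle.load(open("pics/scene.pkl","rb"));P0=cloud(c0)
for n,X in(("start",P0),("now",P)):
    q=X[...,:2]-H;rr=np.hypot(q[...,0],q[...,1]);m=(X[...,2]>.06)&(X[...,2]<.07)&(rr>.03)&(rr<.085)&(q[...,0]>0)
    k=q[m];print(n,len(k),np.degrees(np.arctan2(*np.median(k,0)[::-1])))
E
```

```text
time_s: 16.8
tcp_pos: [0.4229, -0.3171, 0.048]
eef_rot: [180.0, -0.0, 179.9]
contact_force: [-0.4, 0.6, -0.2]
gripper_width: 0.044
gripper_force: 0.0
pivot rel, tool axes mm: x 155.0 y -42.9 yaw 179.87 Fx,Fy tool [0.4 0.6] [-0.4  0.6 -0.2]
dish 708.7911987304688 -256.00408935546875 37.05607223510742 arm angle deg 8.94180175510909 662
3138 r max [0.1704 0.1845 0.1851] zmax [0.068  0.0813 0.0954]
start 299 -18.318696234270966
now 271 9.235092660563817
```

```bash
python3 -m crank '[[[0,0,0],[0,0,-1],0],[[0,0,0],[0,0,-2],0],[[0,0,0],[0,0,-2],0],[[0,0,0],[0,0,-2],0],[[0,0,0],[0,0,-2],0],[[0,0,0],[0,0,0],0],[[0,0,0],[0,0,0],0]]'
python3 - <<'E'
from plant import r
from h import *
s=r.get_state();c=r.capture("wrist");w,T=wcam(s,c);P=cloud(w);H=np.array([.578,-.2745])
m=(c["range_z"]>0)&(P[...,2]>.06)&(P[...,2]<.1)&(np.hypot(P[...,0]-.4266,P[...,1]+.2875)<.036)
k=P[m];d=np.hypot(k[:,0]-H[0],k[:,1]-H[1]);print(len(k),"min",k.min(0).round(4),"max",k.max(0).round(4),"rmax",d.max().round(4),"z 98",np.percentile(k[:,2],98).round(4),"expected home rmax .180 z .083")
E
python3 pos.py; python3 comp.py pics/c3.png
```

```text
time_s: 17.65
tcp_pos: [0.4235, -0.3173, 0.1391]
eef_rot: [-180.0, 0.1, 179.9]
contact_force: [-0.8, -0.8, -0.6]
gripper_width: 0.0437
gripper_force: 0.0
1158 min [ 0.4015 -0.3159  0.0696] max [ 0.462  -0.2606  0.0847] rmax 0.1773 z 98 0.0837 expected home rmax .180 z .083
pivot rel, tool axes mm: x 154.8 y -43.0 yaw 179.85 Fx,Fy tool [-0.4  0.2] [ 0.4  0.2 -0.7]
dish 708.2548217773438 -255.74945068359375 37.146514892578125 arm angle deg 9.089310486679588 663
```

The ring's height matches its start value (z max 0.085) and its centre y of −0.288 matches the expected hole, so the pin is home. I'll move clear and hand in.

```bash
python3 -m crank '[[[0,0,0],[0,-2,-2],0],[[0,0,0],[0,-3,-2],0],[[0,0,0],[0,-3,-1],0],[[0,0,0],[0,-1,0],0],[[0,0,0],[0,0,0],0],[[0,0,0],[0,0,0],0]]'; python3 -c "
from plant import r
print(r.close_job())"
```

```text
time_s: 18.55
tcp_pos: [0.4224, -0.4066, 0.187]
eef_rot: [179.9, -0.1, 179.8]
contact_force: [-0.3, -0.1, 0.5]
gripper_width: 0.0438
gripper_force: 0.0
the job is handed in; nothing more can be done
None
```

I handed the job in at 18.6 s; no verdict came back. By my measurements the pin is home in the +0.489 rad hole, the dish is over the inspection lamp, and the gripper is clear and never went near the weight, case or timer.

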